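# Rotate the scanner batteries in the counter chargers

## Task

Two charging docks stand on the shop counter. The battery pack with the red top lies loose on the rail of its dock: slide it along the rail, towards the dock's head, until the catch clicks and holds it fully home. Then press the yellow key of the other dock so that its charged pack, the one with the green top, pops out along the rail, lift that pack out and set it down, right way up, inside the blue tray; do not drop it.

Things in the scene. Friction and masses are not known exactly. Their poses are not given: they have to be found in the camera images.
- dock_red: White charging dock of the red-topped pack, fixed. Plate 212 (x) x 80 x 14 mm high with a rail 13 wide, 9 high; white head with a blue band at x 44..104 mm, top 76 mm up. Origin on the counter below the pack's centre when home; x along the rail into the head, away from the robot. Push home: 8-14 N against a sprung ejector, to pack centre x = 0 (stop at +2); the catch then holds it by itself.
- dock_green: The other dock: same shape, sizes, origin and axes. The green-topped pack starts home and latched in it. When its key is held down for half a second the ejector pushes the pack about 32 mm out, towards -x; it then lies loose on the rail, clear of the head, 2.5 mm play each side of the rail, nothing else beside it, and lifts straight up.
- green_key (a point): Centre of the top of the yellow key on the head of dock_green: 34 (x) x 44 mm (y), 90 mm above the counter, 80 mm along x from the dock's origin; axes as the dock's. Goes straight down 11 mm against a 2 to 5 N spring; 8 mm frees the pack; springs back when let go.
- catch_green (a joint): Travel of the yellow key of dock_green, m: 0 = up, latched; 0.011 = fully pressed down.
- red_pack_center (a point): Centre, half-way up, of the red-topped pack: black block 84 (x) x 46 (y) x 50 mm high, 0.16 kg, red top, a low grey tongue sticking out 24 mm more at +x. Axes as the dock's. Starts lying on the rail of dock_red 36 to 55 mm short of home, centre 39 mm above the counter. Its flat -x end can be pushed anywhere.
- green_pack_center (a point): Centre, half-way up, of the green-topped pack: same shape, size and mass as the red one, green top; starts home in dock_green, centre 39 mm above the counter. Grip it across its 46 mm width once it has popped out.
- tray: Open blue tray, fixed: 208 (x) x 158 mm (y) outside, walls 4 mm thick and 16 mm high, floor 4 mm. Origin on the counter under its centre, z up. A pack standing in it has its centre 29 mm above the counter.

How it is judged (in metres and radians):
On the way, in this order (a step that is already met when the one before it is completed fails the run):
1. the red-topped pack is fully home in its dock (x of red_pack_center in the frame of dock_red above -0.004 m and x of green_pack_center in the frame of dock_green above -0.01 m), for 0.2 s.
2. the yellow key of the dock of the green-topped pack is pressed down (value of joint catch_green above 0.005 m).
3. the green-topped pack has popped out along the rail of its dock (x of green_pack_center in the frame of dock_green below -0.025 m and z of green_pack_center in the frame of dock_green below 0.055 m), for 0.1 s.
At the end, for the whole second after the job is handed in: The red-topped pack is held by the catch of its dock, within 4 mm of fully home and down on the rail; the green-topped pack stands level (within 8 degrees), right way up, on the floor of the tray, wholly inside its walls, released and at rest (x of red_pack_center in the frame of dock_red above -0.004 m and horizontal distance between red_pack_center and dock_red below 0.008 m and z of red_pack_center in the frame of dock_red below 0.045 m and x of green_pack_center in the frame of tray between -0.08 and 0.08 m and y of green_pack_center in the frame of tray between -0.06 and 0.06 m and height (world z) of green_pack_center below 0.034 m and angle between green_pack_center's own z axis and vertical below 0.15 rad and linear speed of green_pack below 0.02 m/s); the robot touches nothing.
It fails at once if the green-topped pack is dropped (falls faster than 1.2 m/s, a fall of about 7 cm) (linear speed of green_pack above 1.2 m/s).
It also fails if it takes over 61 s, if anything falls off the work surface, if the arm or the gripper's body presses on something with over 40 N, if the wrist force passes 120 N, or if a joint passes its speed limit or range.

## Robot

A 7-joint arm with a two-finger parallel gripper is mounted at the origin on the work surface. World frame = base frame: x ahead of the robot, y to its left, z up, the work surface at z = 0. Lengths are in mm, angles in rad, forces in N, time in s.
With the tool pointing down it reaches from about 400 to 850 mm from the base axis. Payload 10.4 kg.
Tool frame: the origin (TCP) lies between the finger pads; the fingertips stand ahead of it and the grasp point (between the pads) lies 8 mm behind it (robot.nose_length is the z of the fingertips in the tool frame, in mm); z points along the fingers, y is the direction in which the jaws open and shut (so a half turn about z gives the same grasp; the last joint's range is limited). The gripper opens to 85 mm and grips with 20 to 120 N. Pads are 22 mm wide; open, the fingers measure 114 mm over their backs; the gripper's body (76 mm by 85 mm) begins 54 mm behind the grasp point. The pads swing forward as they close: fully open they stand 13 mm farther back than shut.
Start: joints at [-0.023, 0.332, -0.065, 1.46, 0.022, 1.35, -0.088], TCP at [625.02, 0.018, 242.338] pointing down, gripper open.
Joint ranges: [-2.6, 2.6], [-0.5, 2.12], [-1.47, 1.34], [0.16, 2.42], [-1.27, 4.41], [0.06, 2.06], [-2.6, 2.6]. Speed limits (rad/s): [2.22, 2.22, 2.79, 2.79, 3.14, 3.14, 3.14].

## Interface

Orientations are given as a unit quaternion [x, y, z, w].
In Python, from plant import robot gives the robot as it stands.
- The arm moves only by the shell command python3 -m crank 'ROWS'. ROWS is JSON, a list of rows, each a list of 5 numbers: the shift along the world's x, y, z in mm, then the turn about the world's z in rad, then the finger opening in mm, from 0 to 85.4. A call has 1 to 5 rows; each row is the pose to reach, as a shift and turn from the pose commanded when the call began; what a row does not reach only later rows make up. A row lasts 1/8 s, in which the tool goes at most 62.5 mm and 10.7 degrees, less where a joint would pass 70% of its speed; a pose out of reach is approached as far as the arm can. A call with a gripper value outside its range is refused whole. The fingers move at their own pace and stop on an object; the grip force is fixed at half the most. Time passes only in rows, so rows that repeat a pose let the fingers close. It gives the time, the measured TCP pose, the force and the opening at its end, in the units of the state.
- robot.get_state(): the state, without advancing time (a new reading comes with each control period).
- robot.camera(name): name is "scene" or "side" or "wrist"; returns a dict with "frame" (420x560x3 uint8, red, green, blue), "intrinsics" (3x3 intrinsics, pixels), "R" (3x3) and "t" (3): a world point X has camera coordinates R X + t; the wrist camera has in their place "T_tool_cam" (4x4, takes a point from camera to tool coordinates, whose origin is the TCP and whose axes are the flange's). Camera axes: x right, y down, z forward; pixel columns grow to the right and rows downward; lengths in mm; the calibration is good to about 2 mm. A picture is of the moment at which its call begins: read the wrist's pose just before it. There is no depth.
- robot.sign_off(): hands the job in, once; it reports no verdict.
The state is a dict: "clock": time; "joints": joint angles; "qd": joint speeds; "joint_torque": joint torques, N m; "tool_pos": TCP position; "eef_rot": TCP orientation; "contact_force": force on the tool from outside, world axes, zero at the start; "torque": the same for the moment, N m; "grip_width": finger opening in mm.
Only numpy, scipy, OpenCV 4.12 (cv2) and the standard library are available. Lean on these libraries where they do the work, as an engineer would, in place of code of your own. Each camera call takes 0.05 s, during which the arm holds its last target. There are 200 camera calls.

## Working session

There is one attempt and no reset: what is moved stays moved. The work goes in short steps, Python scripts to look and compute and a shell command to move; the robot and the scene stay as the last step left them, time stands still between calls to the robot, and variables do not carry over. Pictures are saved under pics/ and viewed, about 8 in all and at most 12, crops included, and the job is handed in when it is done.

```bash
mkdir -p pics; ls; python3 - <<'E'
from plant import robot
import cv2,numpy as np
s=robot.get_state(); print(s['clock'],s['tool_pos'],s['eef_rot'],robot.nose_length,s['grip_width'])
a=[]
for n in("scene","side","wrist"):
    c=robot.camera(n); cv2.imwrite(f"pics/{n}0.png",c['frame'][:,:,::-1])
    np.savez(f"{n}0.npz",**c); print(n,{k:np.round(v,3).tolist() for k,v in c.items() if k!='frame'})
    a.append(c['frame'][:,:,::-1])
cv2.imwrite("pics/all0.png",np.vstack([np.hstack([cv2.resize(a[0],(400,300)),cv2.resize(a[1],(400,300))]),np.hstack([cv2.resize(a[2],(400,300)),np.zeros((300,400,3),np.uint8)])]))
E
```

```text
pics
0.0 [ 6.24644141e+02 -3.26456984e-02  2.41497173e+02] [ 7.07114687e-01  7.07098502e-01 -5.45257385e-04 -4.80023230e-04] 11.0 85.16950542713408
scene {'intrinsics': [[386.206, 0.0, 284.624], [0.0, 386.206, 214.91], [0.0, 0.0, 1.0]], 'R': [[0.557, 0.83, -0.012], [0.576, -0.397, -0.714], [-0.598, 0.391, -0.7]], 't': [-339.185, -266.079, 1043.275]}
side {'intrinsics': [[443.129, 0.0, 281.093], [0.0, 443.129, 208.013], [0.0, 0.0, 1.0]], 'R': [[0.98, -0.2, -0.012], [-0.122, -0.545, -0.829], [0.16, 0.814, -0.559]], 't': [-557.317, 158.554, 831.513]}
wrist {'intrinsics': [[298.744, 0.0, 282.278], [0.0, 298.744, 206.202], [0.0, 0.0, 1.0]], 'T_tool_cam': [[0.001, -0.949, -0.315, 82.519], [1.0, 0.001, 0.001, 0.217], [-0.0, -0.315, 0.949, -130.825], [0.0, 0.0, 0.0, 1.0]]}
```

View pics/all0.png

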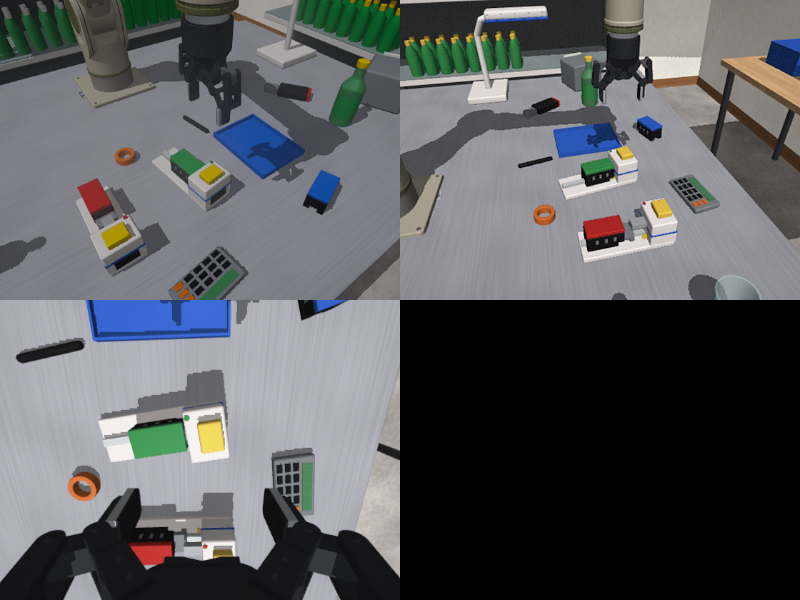

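The wrist view looks down with right = +x and up = +y. The red dock is under the gripper near y≈0, the green dock is beyond it, and the blue tray is further still. Next I'll mask the colours and cast rays onto the known heights.

```bash
cat > h.py <<'E'
import numpy as np,cv2
from scipy.spatial.transform import Rotation as Ro
def cam(c,s=None):
    if 'T_tool_cam' in c:
        T=np.eye(4);T[:3,:3]=Ro.from_quat(s['eef_rot']).as_matrix();T[:3,3]=s['tool_pos'];T=T@c['T_tool_cam']
        return T[:3,:3],T[:3,3]
    return c['R'].T,-c['R'].T@c['t']
def cast(c,px,z,s=None):
    R,o=cam(c,s);px=np.atleast_2d(px).astype(float)
    d=np.c_[px,np.ones(len(px))]@np.linalg.inv(c['intrinsics']).T@R.T
    return (o+d*((z-o[2])/d[:,2])[:,None])[:,:2]
# hue lo,hi,smin,vmin
COL=dict(red=(172,8,150,110),green=(55,80,120,60),yellow=(22,32,130,140),blue=(105,120,150,60))
def mask(f,col):
    h=cv2.cvtColor(f,cv2.COLOR_RGB2HSV);lo,hi,s,v=COL[col];H=h[...,0]
    m=(H>=lo)|(H<=hi) if lo>hi else (H>=lo)&(H<=hi)
    m=(m&(h[...,1]>=s)&(h[...,2]>=v)).astype(np.uint8)
    return cv2.morphologyEx(m,cv2.MORPH_OPEN,np.ones((3,3)))
def blobs(f,col,amin=250):
    n,l,st,ce=cv2.connectedComponentsWithStats(mask(f,col))
    return [(l==i,st[i]) for i in range(1,n) if st[i][4]>=amin]
def rects(c,col,z,s=None,amin=250):
    for m,st in blobs(c['frame'],col,amin):
        cn=max(cv2.findContours(m.astype(np.uint8),0,1)[0],key=len)
        w=cast(c,cn[:,0],z,s).astype(np.float32)
        (x,y),(a,b),t=cv2.minAreaRect(w)
        if a<b:a,b,t=b,a,t+90
        t=(t+90)%180-90
        print(col,st.tolist(),'z',z,'ctr %.1f %.1f size %.0f %.0f ang %.1f'%(x,y,a,b,t))
E
python3 - <<'E'
from h import *
s=dict(tool_pos=[624.64,-.03,241.5],eef_rot=[.7071147,.7070985,-.000545,-.00048])
for n in("scene","side","wrist"):
    c=dict(np.load(n+"0.npz"));print(n)
    for k,z in(('red',64),('green',64),('yellow',90),('blue',16)):rects(c,k,z,s)
E
```

```text
scene
red [109, 251, 46, 47, 1243] z 64 ctr 534.2 -231.4 size 82 44 ang 1.9
green [415, 0, 47, 40, 1357] z 64 ctr 24.1 1064.1 size 445 157 ang -51.9
green [454, 0, 106, 74, 4644] z 64 ctr 247.1 1151.8 size 679 324 ang -56.3
green [76, 8, 25, 53, 577] z 64 ctr -585.5 -27.4 size 565 46 ang -9.1
green [54, 13, 26, 53, 539] z 64 ctr -579.8 -100.9 size 552 41 ang -6.5
green [30, 19, 28, 52, 492] z 64 ctr -569.3 -174.2 size 531 37 ang -3.9
green [6, 27, 28, 49, 465] z 64 ctr -550.3 -245.2 size 484 32 ang -0.7
green [464, 108, 48, 62, 1703] z 64 ctr 609.8 537.6 size 274 67 ang -66.2
green [239, 209, 46, 35, 882] z 64 ctr 560.8 -15.7 size 76 47 ang 9.2
green [280, 377, 53, 43, 774] z 64 ctr 835.8 -120.0 size 73 16 ang -81.8
yellow [279, 230, 32, 28, 485] z 90 ctr 644.5 -4.8 size 48 35 ang -80.9
yellow [142, 312, 38, 33, 737] z 90 ctr 665.3 -227.9 size 41 33 ang -88.1
blue [299, 160, 128, 90, 6006] z 16 ctr 569.2 207.6 size 214 167 ang 1.9
blue [431, 239, 45, 47, 1240] z 16 ctr 777.5 233.3 size 95 48 ang -70.8
side
red [257, 302, 57, 33, 1341] z 64 ctr 527.7 -235.4 size 83 52 ang 1.6
green [1
[... 513 characters left out ...]
79, 28, 27, 494] z 90 ctr 659.7 -233.7 size 55 34 ang 86.3
blue [119, 23, 88, 9, 329] z 16 ctr 297.3 2172.1 size 515 112 ang 1.1
blue [513, 54, 47, 53, 1937] z 16 ctr 1820.1 869.2 size 744 160 ang 51.1
blue [333, 163, 34, 21, 401] z 16 ctr 803.3 258.0 size 99 58 ang -70.5
blue [215, 172, 95, 48, 3270] z 16 ctr 559.9 205.4 size 208 178 ang 2.3
wrist
red [183, 343, 58, 28, 1223] z 64 ctr 533.9 -227.1 size 73 45 ang 0.1
green [179, 171, 83, 50, 3078] z 64 ctr 558.6 -8.6 size 83 45 ang 9.0
yellow [276, 170, 38, 44, 1359] z 90 ctr 637.6 3.7 size 42 33 ang -81.0
blue [121, 0, 202, 58, 10777] z 16 ctr 562.6 160.0 size 207 53 ang 0.0
blue [438, 0, 46, 18, 470] z 16 ctr 806.8 178.9 size 46 15 ang 0.0
```

View pics/scene0.png

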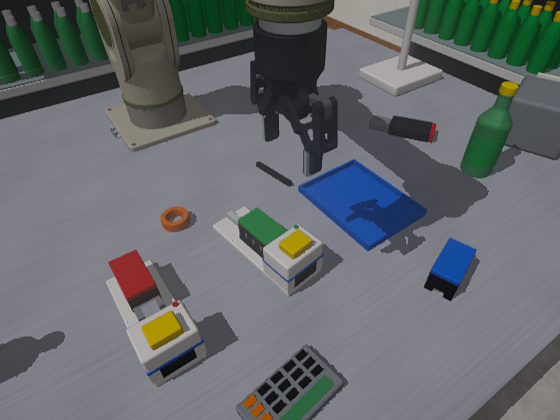

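The scene view shows the red dock at lower left with its pack about 50 mm short of home. The green dock is in the middle, yawed about 9°, and the tray is to its right. I'll turn the tool about 92° so the jaws lie across the rail, with the fingers shut, and move behind the red pack.

```bash
python3 -m crank '[[-40,-50,-10,0.18,0],[-80,-100,-20,0.36,0],[-110,-140,-30,0.54,0],[-140,-180,-40,0.72,0],[-160,-220,-50,0.9,0]]'; python3 -m crank '[[0,-11,0,0.18,0],[0,-11,0,0.36,0],[0,-11,0,0.54,0],[0,-11,0,0.702,0],[0,-11,0,0.702,0]]'
python3 - <<'E'
from h import *
from plant import robot
s=robot.get_state();c=robot.camera("wrist");print(s['clock'],s['tool_pos'],s['eef_rot'],s['contact_force'],s['grip_width'])
cv2.imwrite("pics/w1.png",c['frame'][:,:,::-1])
for k,z in(('red',64),('green',64),('yellow',90)):rects(c,k,z,s)
E
```

```text
clock: 0.78
tool_pos: [463.5, -221.3, 192.1]
eef_rot: [0.327, 0.945, 0.0, 0.0]
contact_force: [0.7, 0.8, 0.2]
grip_width: 0.4
clock: 1.4
tool_pos: [464.9, -231.0, 192.2]
eef_rot: [-0.015, 1.0, 0.0, -0.0]
contact_force: [0.8, 0.1, 0.3]
grip_width: 0.2
1.4 [ 464.88957725 -230.97918054  192.16493059] [-1.50483004e-02  9.99886748e-01  1.23938533e-04 -1.58429182e-04] [0.82103137 0.09726381 0.33984602] 0.20296817434213338
red [257, 222, 47, 38, 1536] z 64 ctr 505.0 -230.2 size 44 39 ang -88.2
green [466, 252, 56, 77, 3564] z 64 ctr 554.6 -14.3 size 87 50 ang 9.2
yellow [476, 358, 51, 29, 880] z 90 ctr 631.6 -4.9 size 57 34 ang 88.5
```

View pics/w1.png

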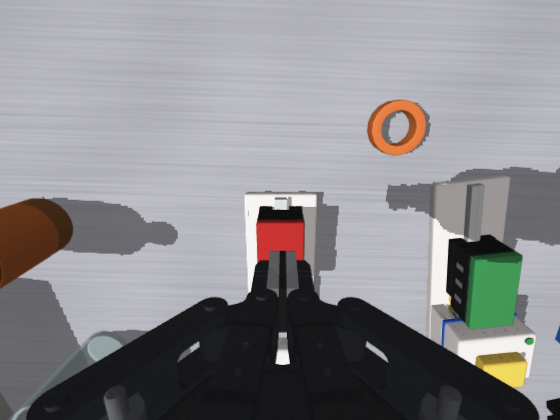

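The view from behind shows the red pack's end face at about (280,212). It is centred on the rail, with its rear edge at x≈486 and y≈-230. I'll back off, descend and push.

```bash
python3 -m crank '[[-12,0,-40,0,0],[-12,0,-80,0,0],[-12,0,-120,0,0],[-12,0,-150,0,0],[-12,0,-150,0,0]]'; python3 -m crank '[[10,0,0,0,0],[20,0.5,0,0,0],[26,0.5,0,0,0],[32,0.7,0,0,0],[36,0.8,0,0,0]]'
```

```text
clock: 2.08
tool_pos: [451.5, -230.3, 40.5]
eef_rot: [-0.014, 1.0, 0.001, -0.002]
contact_force: [-0.0, -0.3, -0.1]
grip_width: -0.1
clock: 2.7
tool_pos: [489.4, -230.2, 42.4]
eef_rot: [-0.016, 1.0, 0.0, 0.0]
contact_force: [-1.2, -0.1, 1.0]
grip_width: 0.4
```

```bash
python3 -m crank '[[6,0.2,0,0,0],[12,0.4,0,0,0],[18,0.6,0,0,0],[23,0.7,0,0,0],[27,0.8,0,0,0]]'; python3 -m crank '[[2,0,0,0,0],[4,0.1,0,0,0],[6,0.2,0,0,0],[8,0.2,0,0,0],[8,0.2,0,0,0]]'
```

```text
clock: 3.32
tool_pos: [515.0, -229.7, 42.1]
eef_rot: [-0.015, 1.0, 0.0, -0.001]
contact_force: [-6.6, 0.3, 4.0]
grip_width: -0.2
clock: 3.95
tool_pos: [523.2, -229.4, 42.1]
eef_rot: [-0.015, 1.0, 0.0, -0.001]
contact_force: [-4.8, -0.6, 2.9]
grip_width: -0.1
```

```bash
python3 -m crank '[[1,0,0,0,0],[2,0,0,0,0],[3,0,0,0,0],[3,0,0,0,0]]'; python3 -m crank '[[1,0,0,0,0],[2,0,0,0,0],[3,0,0,0,0],[3,0,0,0,0]]'
```

```text
clock: 4.45
tool_pos: [526.1, -229.4, 42.1]
eef_rot: [-0.015, 1.0, 0.0, -0.001]
contact_force: [-5.9, -0.5, 4.9]
grip_width: 0.1
clock: 4.95
tool_pos: [529.1, -229.4, 42.1]
eef_rot: [-0.015, 1.0, 0.0, -0.001]
contact_force: [-6.0, 1.6, 4.6]
grip_width: -0.1
```

```bash
python3 -m crank '[[1,0,0,0,0],[2,0,0,0,0],[3,0,0,0,0],[3,0,0,0,0]]'; python3 - <<'E'
from h import *
from plant import robot
c=robot.camera("side");cv2.imwrite("pics/s2.png",cv2.resize(c['frame'][240:360,220:360,::-1],None,fx=5,fy=5))
rects(c,'red',64);rects(c,'yellow',90)
E
```

```text
clock: 5.45
tool_pos: [530.0, -229.4, 42.1]
eef_rot: [-0.015, 1.0, 0.001, -0.003]
contact_force: [-16.9, 1.4, 14.2]
grip_width: 0.1
red [297, 295, 51, 33, 1101] z 64 ctr 582.5 -233.6 size 84 52 ang 2.1
yellow [353, 279, 28, 27, 494] z 90 ctr 659.7 -233.7 size 55 34 ang 86.3
```

View pics/s2.png

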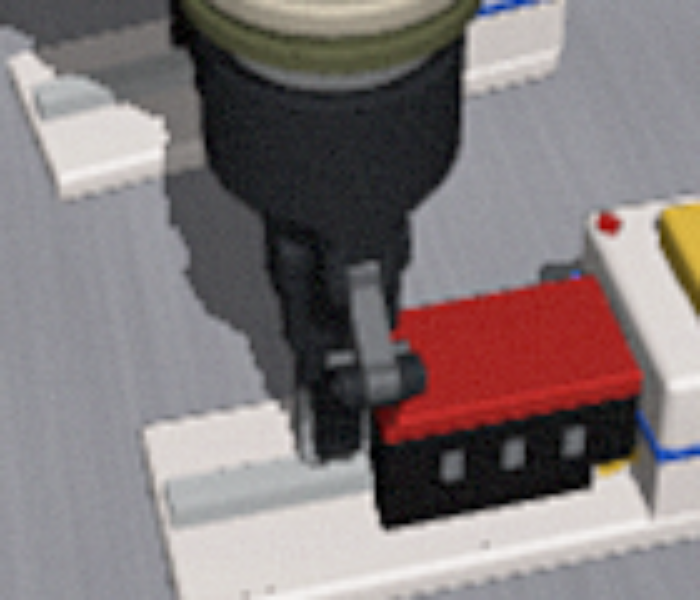

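The force jump to 17 N at x≈530 is the stop, and the pack's tongue is inside the head. I'll back off, rise, check that it stays home, and go above the green key.

```bash
python3 -m crank '[[-10,0,0,0,0],[-30,0,0,0,0],[-30,0,40,0,0],[-30,0,90,0,0],[-30,0,138,0,0]]'; python3 -m crank '[[40,60,0,0.063,0],[80,115,0,0.126,0],[110,170,0,0.126,0],[135,231,0,0.126,0],[135,231,0,0.126,0]]'
python3 - <<'E'
from h import *
from plant import robot
s=robot.get_state();
for n in("side","scene","wrist"):
  c=robot.camera(n);print(n)
  if n=="wrist":cv2.imwrite("pics/w3.png",c['frame'][:,:,::-1])
  for k,z in(('red',64),('green',64),('yellow',90)):rects(c,k,z,s,400)
E
```

```text
clock: 6.12
tool_pos: [503.2, -229.1, 182.0]
eef_rot: [-0.016, 1.0, -0.0, 0.0]
contact_force: [1.4, 0.5, 0.2]
grip_width: -0.0
clock: 6.75
tool_pos: [638.9, 7.6, 180.0]
eef_rot: [-0.082, 0.997, 0.001, 0.0]
contact_force: [0.6, 0.2, -0.8]
grip_width: 0.2
side
red [289, 296, 57, 33, 1298] z 64 ctr 579.5 -233.4 size 83 52 ang 1.7
green [115, 53, 17, 46, 507] z 64 ctr 171.4 1136.6 size 612 55 ang -81.1
green [7, 54, 106, 53, 3668] z 64 ctr -85.8 1138.5 size 686 381 ang -80.2
green [133, 54, 18, 44, 612] z 64 ctr 238.0 1113.1 size 572 64 ang -85.4
green [153, 54, 17, 42, 571] z 64 ctr 311.5 1104.0 size 546 58 ang -88.0
green [254, 117, 22, 25, 497] z 64 ctr 616.9 479.4 size 171 64 ang 79.1
green [254, 221, 46, 24, 709] z 64 ctr 556.5 -18.5 size 84 54 ang 9.0
yellow [353, 279, 28, 27, 495] z 90 ctr 659.8 -233.7 size 55 34 ang 85.9
scene
red [121, 272, 46, 49, 1335] z 64 ctr 582.9 -229.8 size 76 44 ang 1.9
green [415, 0, 47, 40, 1373] z 64 ctr 24.1 1064.1 size 445 157 ang -51.9
green [454, 0, 106, 74, 4663] z 64 ctr 247.1 1151.8 size 679 324 ang -56.3
green [76, 8, 26, 53, 581] z 64 ctr -58
[... 195 characters left out ...]
, 468] z 64 ctr -550.3 -246.2 size 484 32 ang -1.2
green [464, 108, 48, 62, 1696] z 64 ctr 609.8 538.8 size 272 66 ang -66.2
green [239, 209, 46, 35, 880] z 64 ctr 560.8 -15.7 size 76 47 ang 9.2
green [280, 376, 53, 44, 776] z 64 ctr 835.9 -120.0 size 73 16 ang -81.8
yellow [279, 230, 32, 28, 485] z 90 ctr 644.5 -4.8 size 48 35 ang -80.9
yellow [142, 312, 38, 33, 741] z 90 ctr 665.4 -227.9 size 41 33 ang -88.1
wrist
red [0, 29, 31, 116, 2715] z 64 ctr 581.4 -207.8 size 84 23 ang -7.2
green [248, 46, 59, 112, 6261] z 64 ctr 558.2 -7.8 size 82 44 ang 9.2
yellow [0, 178, 13, 40, 416] z 90 ctr 660.3 -202.6 size 33 9 ang -7.2
yellow [250, 191, 55, 40, 2132] z 90 ctr 636.2 4.8 size 42 32 ang -80.7
```

View pics/w3.png

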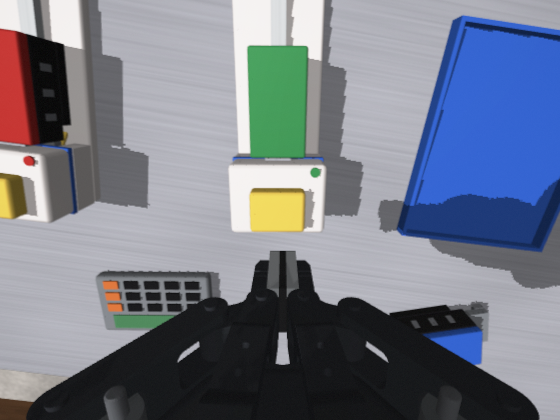

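The view from above shows the green pack (278,100), the key (277,210) and the tool on the dock's axis. The red pack relaxed to exactly 80 mm from its key, the same as the green pack while home, so it is latched. I'll press the key.

```bash
python3 -m crank '[[-2,-3,-40,0,0],[-2,-3,-70,0,0],[-2,-3,-80,0,0],[-2,-3,-86,0,0],[-2,-3,-89,0,0]]'; python3 -m crank '[[0,0,0,0,0],[0,0,0,0,0],[0,0,0,0,0],[0,0,0,0,0],[0,0,0,0,0]]'
python3 - <<'E'
from h import *
from plant import robot
s=robot.get_state();c=robot.camera("wrist");cv2.imwrite("pics/w4.png",c['frame'][:,:,::-1])
rects(c,'green',64,s);c=robot.camera("side");rects(c,'green',64,s,600)
E
```

```text
clock: 7.52
tool_pos: [636.9, -2.0, 92.6]
eef_rot: [-0.078, 0.997, -0.0, 0.001]
contact_force: [0.2, -1.3, 4.5]
grip_width: -0.4
clock: 8.15
tool_pos: [636.2, -1.0, 91.5]
eef_rot: [-0.079, 0.997, 0.0, 0.0]
contact_force: [0.9, 0.1, 4.0]
grip_width: 0.1
green [237, 0, 98, 129, 11877] z 64 ctr 538.6 -13.4 size 56 45 ang 9.1
green [7, 54, 105, 53, 3669] z 64 ctr -86.5 1138.4 size 685 382 ang -80.4
green [133, 54, 19, 43, 616] z 64 ctr 238.0 1116.5 size 565 64 ang -85.1
green [238, 225, 46, 24, 726] z 64 ctr 524.2 -23.7 size 84 54 ang 9.1
```

The pack popped out about 32.5 mm. I'll rise, open the fingers and take a look.

```bash
python3 -m crank '[[0,0,40,0,0],[0,0,80,0,85],[-40,-6,90,0,85],[-50,-10,90,0,85],[-50,-10,90,0,85]]'
python3 - <<'E'
from h import *
from plant import robot
s=robot.get_state();c=robot.camera("wrist");print(s['tool_pos'],s['contact_force'])
cv2.imwrite("pics/w5.png",c['frame'][:,:,::-1])
rects(c,'green',64,s);rects(c,'yellow',90,s);rects(c,'blue',16,s,1500)
R,_=cam(c,s);print('tool x yaw',np.degrees(np.arctan2(*Ro.from_quat(s['eef_rot']).as_matrix()[[1,0],0])))
c=robot.camera("scene");rects(c,'green',64);rects(c,'blue',16,None,3000);rects(c,'red',64)
E
```

```text
clock: 8.88
tool_pos: [585.3, -11.5, 180.7]
eef_rot: [-0.078, 0.997, 0.0, -0.001]
contact_force: [0.2, -0.3, -0.7]
grip_width: 72.1
[585.32020096 -11.48206598 180.71798036] [ 0.23526007 -0.25850141 -0.73184424]
green [259, 79, 58, 105, 5733] z 64 ctr 525.2 -15.4 size 82 44 ang 9.0
yellow [0, 241, 43, 39, 1412] z 90 ctr 659.1 -220.0 size 35 33 ang -88.2
yellow [262, 255, 51, 35, 1755] z 90 ctr 635.6 2.2 size 42 33 ang -81.0
blue [399, 85, 161, 208, 26516] z 16 ctr 560.7 212.6 size 206 165 ang 2.0
tool x yaw -171.01838526765502
green [170, 0, 14, 42, 331] z 64 ctr -520.9 281.0 size 465 33 ang -18.9
green [189, 0, 12, 37, 295] z 64 ctr -501.6 343.3 size 415 32 ang -22.5
green [207, 0, 12, 33, 272] z 64 ctr -479.5 405.5 size 372 32 ang -24.4
green [415, 0, 145, 74, 6112] z 64 ctr 196.3 1108.2 size 682 479 ang -51.4
green [76, 8, 26, 53, 591] z 64 ctr -585.4 -27.0 size 565 46 ang -9.0
green [54, 13, 26, 53, 555] z 64 ctr -579.7 -100.2 size 552 42 ang -6.2
green [30, 19, 28, 52, 509] z 64 ctr -569.3 -173.7 size 531 37 ang -3.7
green [6, 27, 28, 49, 479] z 64 ctr -550.3 -245.1 size 484 33 ang -0.9
green [464, 108, 48, 62, 1666] z 64 ctr 609.7 538.2 size 271 67 ang -66.2
green [227, 200, 47, 35, 883] z 64 ctr 531.5 -20.4 size 81 48 ang 9.4
green [280, 376, 53, 44, 777] z 64 ctr 835.8 -120.0 size 73 16 ang -81.8
blue [299, 160, 128, 90, 6023] z 16 ctr 569.2 207.8 size 214 167 ang 1.8
red [121, 272, 46, 49, 1339] z 64 ctr 582.8 -230.0 size 76 44 ang 1.5
```

View pics/w5.png

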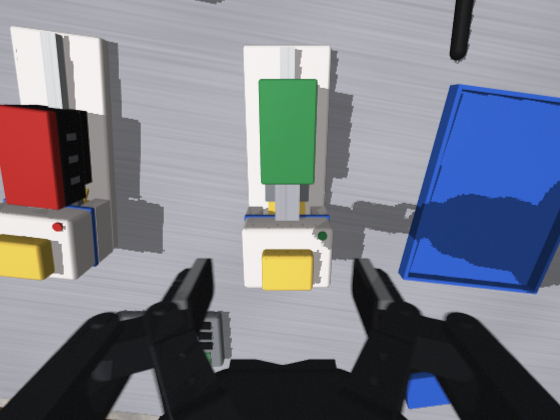

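The view shows the pack loose and clear of the head at (288,132), square to the jaws, with its centre at about (525,-15). I'll move over it, descend and grip.

```bash
python3 -m crank '[[-40,-2,0,0,85],[-60,-4,-10,0,85],[-60,-4,-50,0,85],[-60,-4,-80,0,85],[-60,-4,-80,0,85]]'; python3 -m crank '[[0,0,-30,0,85],[0,0,-55,0,85],[0,0,-62,0,85],[0,0,-62,0,85]]'; python3 -m crank '[[0,0,0,0,40],[0,0,0,0,35],[0,0,0,0,35],[0,0,0,0,35],[0,0,0,0,35]]'
```

```text
clock: 9.6
tool_pos: [524.8, -14.9, 98.9]
eef_rot: [-0.079, 0.997, 0.0, -0.003]
contact_force: [-0.3, -1.0, 0.5]
grip_width: 85.2
clock: 10.1
tool_pos: [526.7, -15.1, 40.1]
eef_rot: [-0.079, 0.997, 0.0, 0.0]
contact_force: [0.7, -0.2, -0.1]
grip_width: 84.9
clock: 10.72
tool_pos: [526.8, -15.2, 40.4]
eef_rot: [-0.078, 0.997, -0.0, 0.001]
contact_force: [-0.9, 0.3, 6.5]
grip_width: 45.1
```

```bash
python3 -m crank '[[0,0,5,0,35],[0,0,20,0,35],[0,0,45,0,35],[0,0,75,0,35],[0,0,75,0,35]]'; python3 -m crank '[[8,50,0,-0.03,35],[16,100,0,-0.06,35],[24,150,0,-0.09,35],[32,200,0,-0.12,35],[36,224,0,-0.12,35]]';  python3 -m crank '[[0,0,0,0,35],[0,0,0,0,35]]'
python3 - <<'E'
from h import *
from plant import robot
s=robot.get_state();c=robot.camera("scene");print(s['tool_pos'],s['contact_force'])
d=robot.camera("side")
cv2.imwrite("pics/p6.png",np.hstack([cv2.resize(c['frame'][100:320,230:460,::-1],(400,383)),cv2.resize(d['frame'][60:280,180:410,::-1],(400,383))]))
E
```

```text
clock: 11.35
tool_pos: [527.7, -15.1, 117.4]
eef_rot: [-0.078, 0.997, -0.0, 0.002]
contact_force: [0.3, -0.1, -0.7]
grip_width: 45.4
clock: 11.98
tool_pos: [561.2, 212.3, 113.9]
eef_rot: [-0.02, 1.0, 0.001, -0.0]
contact_force: [0.3, -0.4, -1.5]
grip_width: 45.0
clock: 12.22
tool_pos: [561.9, 207.5, 113.9]
eef_rot: [-0.018, 1.0, -0.0, -0.0]
contact_force: [0.6, -0.3, -1.1]
grip_width: 45.4
[561.90511066 207.48938863 113.91374661] [ 0.58788133 -0.27162998 -1.08990568]
```

View pics/p6.png

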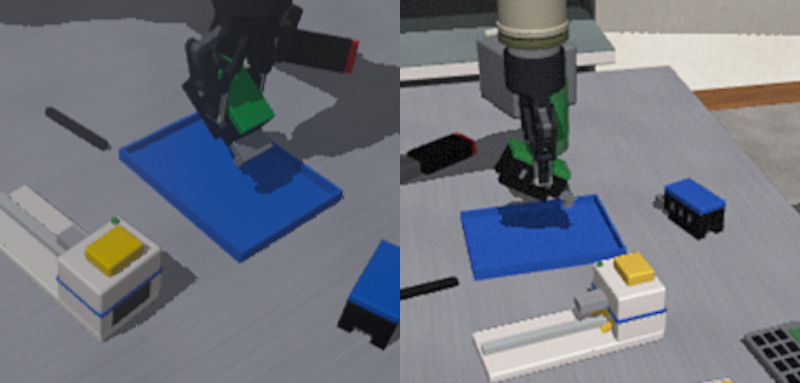

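The pack is over the tray but has swung nose-down about 35° in the pads. I'll lower it slowly so the floor levels it about the grip axis.

```bash
python3 -m crank '[[0,0,-10,0,35],[0,0,-22,0,35],[0,0,-34,0,35],[0,0,-44,0,35],[0,0,-52,0,35]]'; python3 -m crank '[[0,0,-2,0,35],[0,0,-4,0,35],[0,0,-6,0,35],[0,0,-8,0,35],[0,0,-10,0,35]]'; python3 -m crank '[[0,0,-2,0,35],[0,0,-4,0,35],[0,0,-6,0,35],[0,0,-8,0,35],[0,0,-10,0,35]]'
python3 - <<'E'
from h import *
from plant import robot
c=robot.camera("scene")
d=robot.camera("side")
cv2.imwrite("pics/p7.png",np.hstack([cv2.resize(c['frame'][100:320,230:460,::-1],(400,383)),cv2.resize(d['frame'][60:280,180:410,::-1],(400,383))]))
E
```

```text
clock: 12.95
tool_pos: [561.8, 208.8, 61.4]
eef_rot: [-0.019, 1.0, -0.0, -0.0]
contact_force: [0.6, -0.3, -1.1]
grip_width: 44.9
clock: 13.58
tool_pos: [562.3, 209.2, 56.6]
eef_rot: [-0.019, 1.0, -0.0, 0.001]
contact_force: [-24.5, -8.7, 52.2]
grip_width: 45.2
clock: 14.2
tool_pos: [561.8, 209.4, 50.0]
eef_rot: [-0.019, 1.0, -0.0, 0.001]
contact_force: [-48.8, -17.2, 94.9]
grip_width: 45.5
```

View pics/p7.png

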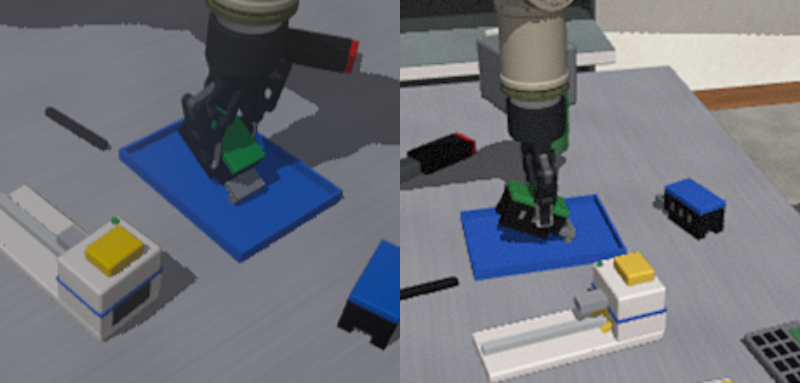

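The floor is touching the tongue and the force reached 95 N, so the grip holds too well to pivot that way. I'll back off at once.

```bash
python3 -m crank '[[0,0,4,0,35],[0,0,8,0,35],[0,0,8,0,35]]'; python3 -m crank '[[0,0,2,0,35],[0,0,2,0,35]]'
```

```text
clock: 14.68
tool_pos: [562.6, 209.1, 51.2]
eef_rot: [-0.019, 1.0, 0.0, 0.001]
contact_force: [-2.3, -0.8, 9.5]
grip_width: 45.5
clock: 14.92
tool_pos: [561.9, 208.7, 51.9]
eef_rot: [-0.019, 1.0, -0.0, -0.0]
contact_force: [0.1, -0.5, -1.8]
grip_width: 45.3
```

Contact now starts at z≈51 instead of about 58, so the pack has partly levelled. With its nose on the floor, I'll loosen the jaws by a couple of mm so the rear settles between the pads, which is a small fall of the centre.

```bash
python3 -m crank '[[0,0,-2,0,35],[0,0,-2,0,35]]'; python3 -m crank '[[0,0,0,0,46],[0,0,0,0,46.5],[0,0,0,0,47],[0,0,0,0,47.5],[0,0,0,0,48]]'
python3 - <<'E'
from h import *
from plant import robot
c=robot.camera("scene")
d=robot.camera("side")
cv2.imwrite("pics/p8.png",np.hstack([cv2.resize(c['frame'][100:320,230:460,::-1],(400,383)),cv2.resize(d['frame'][60:280,180:410,::-1],(400,383))]))
E
```

```text
clock: 15.18
tool_pos: [562.0, 208.8, 51.2]
eef_rot: [-0.019, 1.0, -0.0, -0.0]
contact_force: [-5.9, -2.7, 12.8]
grip_width: 45.2
clock: 15.8
tool_pos: [562.0, 208.8, 50.3]
eef_rot: [-0.019, 1.0, 0.0, -0.0]
contact_force: [0.4, 0.1, 0.1]
grip_width: 47.9
```

View pics/p8.png

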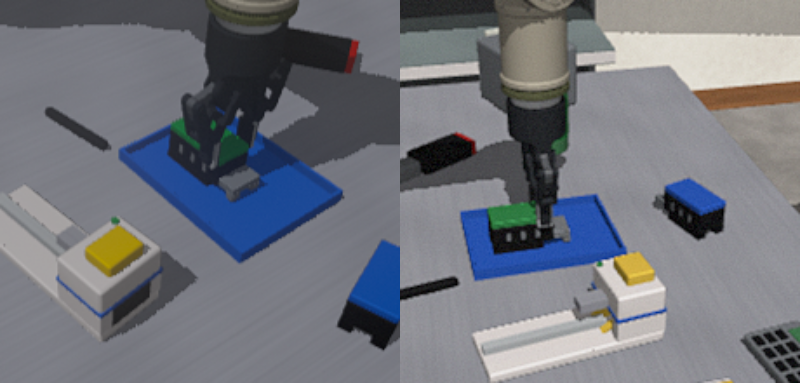

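The pack now stands level on the tray floor between the pads. I'll open, lift clear and verify.

```bash
python3 -m crank '[[0,0,0,0,55],[0,0,0,0,65],[0,0,0,0,75],[0,0,0,0,75]]'; python3 -m crank '[[0,0,20,0,75],[0,0,50,0,75],[0,0,90,0,75],[0,0,130,0,75],[50,0,150,0,75]]'; python3 -m crank '[[60,0,0,0,75],[60,0,0,0,75],[60,0,0,0,75]]'
python3 - <<'E'
from h import *
from plant import robot
s=robot.get_state();print(s['contact_force'])
fr=[]
for n in("side","scene","wrist"):
  c=robot.camera(n);print(n);fr.append(c['frame'])
  rects(c,'red',64,s,600);rects(c,'green',54,s,600);rects(c,'yellow',90,s,400);rects(c,'blue',16,s,2000)
a=[cv2.resize(f[:,:,::-1],(400,300)) for f in fr]
cv2.imwrite("pics/p9.png",np.vstack([np.hstack(a[:2]),np.hstack([a[2],cv2.resize(fr[0][150:300,190:390,::-1],(400,300))])]))
E
```

```text
clock: 16.4
tool_pos: [562.0, 208.8, 50.3]
eef_rot: [-0.019, 1.0, 0.0, -0.0]
contact_force: [-0.6, -0.3, 0.4]
grip_width: 75.2
clock: 17.02
tool_pos: [611.5, 210.6, 205.8]
eef_rot: [-0.02, 1.0, 0.001, 0.002]
contact_force: [0.8, 0.9, 0.3]
grip_width: 75.0
clock: 17.4
tool_pos: [671.6, 209.2, 201.0]
eef_rot: [-0.019, 1.0, 0.0, -0.0]
contact_force: [0.2, 0.4, 0.7]
grip_width: 74.7
[0.17120191 0.35221657 0.70440329]
side
red [289, 296, 57, 32, 1294] z 64 ctr 579.5 -233.4 size 83 52 ang 1.7
green [7, 54, 105, 53, 3613] z 54 ctr -96.8 1173.4 size 697 389 ang -80.5
green [133, 54, 18, 44, 609] z 54 ctr 234.3 1147.6 size 583 65 ang -85.1
yellow [353, 279, 28, 27, 492] z 90 ctr 659.0 -233.7 size 54 35 ang 88.4
blue [215, 172, 95, 49, 2217] z 16 ctr 559.9 204.9 size 207 177 ang 2.0
scene
red [120, 272, 47, 49, 1343] z 64 ctr 583.0 -230.2 size 76 44 ang 1.9
green [488, 0, 72, 74, 2990] z 54 ctr 279.8 1211.2 size 687 200 ang -59.9
green [475, 95, 37, 51, 1034] z 54 ctr 566.8 635.7 size 244 70 ang -70.4
green [329, 164, 43, 31, 699] z 54 ctr 540.7 200.3 size 85 51 ang 1.6
green [280, 376, 53, 44, 776] z 54 ctr 833.2 -117.6 size 75 16 ang -81.8
yellow [279, 230, 31, 27, 464] z 90 ctr 643.2 -4.9 size 48 33 ang -80.3
yellow [142, 312, 38, 33, 729] z 90 ctr 665.2 -228.0 size 41 32 ang -88.1
blue [299, 160, 128, 90, 4292] z 16 ctr 569.6 207.3 size 213 166 ang 2.1
wrist
green [259, 0, 56, 89, 4780] z 54 ctr 542.6 209.3 size 65 45 ang 2.1
yellow [0, 134, 61, 45, 2075] z 90 ctr 637.3 5.2 size 42 32 ang -81.0
blue [208, 0, 173, 180, 22396] z 16 ctr 581.2 217.7 size 166 157 ang 1.9
blue [238, 262, 82, 55, 2886] z 16 ctr 804.0 211.5 size 93 55 ang -70.5
```

View pics/p9.png

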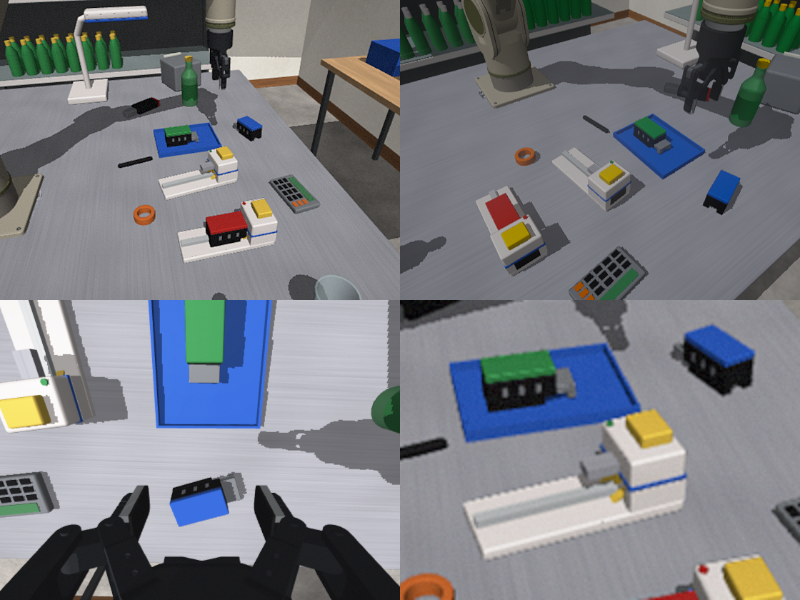

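The green pack stands level in the tray, about 25 mm off centre along x. The red pack is still home and the gripper is clear, so I'm handing in.

```bash
python3 -c "
from plant import robot
print(robot.sign_off())"
```

```text
the job is handed in; nothing more can be done
None
```

I finished both parts and handed the job in at about 17.5 s of the 61 s allowed. The sign-off gives no verdict.

- **Red pack:** I pushed it along the rail to the stop, where the force jumped to 17 N, then backed off. It stayed about 80 mm from its key, the same gap as the green pack when home, so I take it as latched. The last pictures show it unmoved.
- **Green pack:** I pressed the key, and the pack popped out about 32 mm. I lifted it out and set it in the tray. The last views show it upright, level and inside the walls, about 25 mm off centre along x. The gripper was clear, with no contact force beyond sensor noise.

**What went wrong:** The lifted pack swung nose-down about 35° in the pads. When I tried to level it against the tray floor, the wrist force reached 95 N at the readout (limit 120 N), and I backed off. I don't have readings between readouts, and I can't tell how this counts against the 40 N limit, which covers only the arm and the gripper's body. I then loosened the jaws by about 3 mm with the nose on the floor, and the rear settled level. I judged that fall well under the 1.2 m/s limit but did not measure it.

The camera views disagreed with each other by up to about 10 mm in position. I relied on differences within a single view for the fine checks.

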